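# Close the filter bay of a bench vacuum pump and hold its cover down

## Robot

A 6-joint arm with a two-finger parallel gripper is mounted at the origin on a cart in front of the work surface, level with it; the furniture and walls round the work are solid. World frame = base frame: x ahead of the robot, y to its left, z up, the work surface at z = 0. Lengths are in m, angles in rad, forces in N, time in s.
With the tool pointing down it reaches from about 0.25 to 0.775 m from the base axis. Payload 4 kg.
Tool frame: the origin (TCP) lies midway between the tips of the shut fingers; the grasp point (between the pads) lies 19 mm behind it; z points along the fingers, y is the line along which they close (so a half turn about z gives the same grasp; the last joint's range is limited). The gripper opens to 94 mm and grips with 3 to 60 N. Pads are 16 mm wide; open, the fingers measure 119 mm over their backs; the gripper's body (75 mm by 177 mm) begins 78 mm behind the grasp point.
Start: joints at [-1.242, 0.087, 1.371, -0, 1.684, -0.103], TCP at [0.23, -0.5, 0.206] pointing down, gripper open.
Joint ranges: [-3.1, 3.1], [-0.76, 2.03], [0.27, 2.55], [-1.08, 4.22], [0.17, 2.65], [-2.57, 2.57]. Speed limits (rad/s): [2.79, 2.79, 3.14, 3.14, 3.14, 3.14].

## Interface

Orientations are given as [roll, pitch, yaw] about the fixed x, y, z axes, in that order (R = Rz(yaw) Ry(pitch) Rx(roll)).
In Python, from bench import sensors, eyes, job gives the robot as it stands.
- The arm moves only by the tool arm_command, never from a script. Its argument "series" is a list of rows, each a list of 7 numbers: the opening, from 0 (shut) to 1 (fully open), then the shift along the tool's x, y, z in cm, then the turn, a rotation vector about the tool's x, y, z in rad. In form: [[fingers, dx, dy, dz, wx, wy, wz], ...]. A call has 1 to 20 rows; each row shifts and turns the commanded pose from where the row before left it, along the tool's axes as they then stand; what a row does not reach is not made up. A row lasts 1/10 s, in which the tool goes at most 50 mm and 8.59 degrees, less where a joint would pass 70% of its speed; a pose out of reach is approached as far as the arm can. A call with a gripper value outside its range is refused whole. The fingers move at their own pace and stop on an object; the grip force is fixed at half the most. Time passes only in rows, so rows that do not move let the fingers close. It gives the time, the measured TCP pose, the force and the opening at its end, in the units of the state.
- sensors.get_obs(): the state, without advancing time (a new reading comes with each control period).
- eyes.snapshot(name): name is "scene" or "top"; returns the picture (480x640x3 uint8, blue, green, red); there is no depth.
- eyes.get_calibration(name): a dict with "mtx" (3x3 intrinsics, pixels), "R" (3x3) and "t" (3): a world point X has camera coordinates R X + t. Camera axes: x right, y down, z forward; pixel columns grow to the right and rows downward; lengths in m; the calibration is good to about 2 mm. A picture is of the moment at which its call begins. get_calibration takes no time and is no camera call.
- job.close_job(): hands the job in, once; it reports no verdict.
The state is a dict: "time": time; "joint_positions": joint angles; "qvel": joint speeds; "joint_torque": joint torques, N m; "tool_pos": TCP position; "ee_rot": TCP orientation; "wrist_force": force on the tool from outside, world axes, zero at the start; "wrist_torque": the same for the moment, N m; "width": finger opening in m.
Only numpy, scipy, OpenCV 4.12 (cv2) and the standard library are available. Lean on these libraries where they do the work, as an engineer would, in place of code of your own. Each camera call takes 0.05 s, during which the arm holds its last target. There are 200 camera calls.

## Task

The filter in the little bench vacuum pump has been changed: put its loose metal cover back on for me. Turn the pump's quarter-turn button until it lines up with the cover's slot, then lay the cover on with its slot over the button, slide its plain end home under the bent bracket, and press the cover flat down on the housing against the spring pins, without great force. Finish holding it down there, with the button left unlocked for me to turn, and do not disturb the other things on the bench.

Things in the scene. Friction and masses are not known exactly. Their poses are not given: they have to be found in the camera images.
- pump: bench vacuum pump: a grey box 210 mm deep (x) x 150 wide (y), flat top 80 mm above the bench, fixed, turned by up to 0.25 rad. Origin: centre of the underside; z up, -x is the front (black panel, display, knob). On top, front to back: two lift pins, turn-button, open filter bay (x = -31 to 41 mm, y = +-35), bent bracket, and at x = 84, y = +-45 two brass hose barbs 26 mm tall
- seat (a point): point on the pump's top (80 mm up, pump x = -20 mm, y = 0), axes as the pump's: the cover's origin lies here, with equal axes, when the cover is fully home
- lip (a point): point on the pump (x = 50 mm, y = 0, 2 mm above the top) under the lip of the bent steel bracket, 70 mm wide: the cover's toe point lies here when home. The bracket's upright web stops the cover at x = 51 mm; its lip leaves a gap of 6 mm above the top and begins with an upward-flared mouth at x = 40 mm; it stands 10 mm tall
- button_top (a point): centre of the top of the quarter-turn button: a steel oblong head 24 x 9 mm with round ends on an 8 mm neck, at pump x = -66 mm, y = 0. The head reaches from 5 to 17 mm above the pump's top and can be gripped across its 9 mm from above. It turns about the vertical with light friction (0.03 N m) and stays where it is left
- button (a joint): angle of the quarter-turn button, rad: 0 = its long side lies along the pump's x axis, as the cover's slot does when the cover is on (unlocked); +1.57 = across (locked); grows counter-clockwise seen from above; it can turn past 0, to -1.7
- pin_left (a joint): travel of the left spring lift pin (6 mm thick, at pump x = -80, y = 38 mm), m: 0 = up, 6 mm above the pump's top; 0.006 = flush. The two pins lift the cover's front end unless it is held; each pushes 1.5 N when up, 3.3 N when flush, so a downward push of 10 to 25 N at the handle holds the cover flat
- pin_right (a joint): the same for the right pin, at pump x = -80, y = -38 mm
- cover: loose cover: grey painted metal plate 140 (x) x 100 (y) x 4 mm, 0.16 to 0.26 kg, flat on the bench, handle up. Origin: centre of its underside. A slot 41 x 14 mm along x is cut through it, centred at x = -40, y = 0; the plain +x end is the toe. It can be lowered over the aligned button 10 to 12 mm short of home (towards the pump's front); kept down within 1.5 mm of the top, it then slides home
- cover_grip (a point): middle of the cover's black bridge handle: a bar 64 mm long (along the cover's y), 10 mm thick (x), 12 mm tall, at cover x = 8 mm, its centre 32 mm above the plate's underside (22 mm clear space below the bar), on two legs at y = +-27 mm
- cover_toe (a point): middle of the cover's plain end (cover x = +70 mm, half-way up the plate's thickness)
- old_filter: bystander: the used filter, a white block 66 x 66 x 37 mm; leave alone
- vial: bystander: small capped glass vial, 24 mm across, 52 mm tall, standing; leave alone
- marker: bystander: marker pen 135 mm long, lying; leave alone
- screwdriver: bystander: screwdriver with a black handle, 170 mm long, lying before the pump; leave alone
- pen: bystander: ball pen, 145 mm long, lying; leave alone
- notepad: bystander: notepad, 70 x 95 x 16 mm; leave alone

How it is judged:
On the way, in this order (a step that is already met when the one before it is completed fails the run):
1. the quarter-turn button has been turned in line with the slot (within 0.2 rad) while the cover is still off (value of joint button between -0.2 and 0.2 rad and horizontal distance between cover and seat above 0.1 m), for 0.2 s.
2. the cover lies on the pump, the button through its slot, its toe home under the bracket (x of cover in the frame of seat between -0.004 and 0.004 m and y of cover in the frame of seat between -0.004 and 0.004 m and angle between the x axis of cover and the x axis of pump, either way round below 0.07 rad and distance between cover_toe and lip below 0.012 m and z of cover in the frame of seat between -0.004 and 0.008 m), for 0.1 s.
At the end, for the whole second after the job is handed in: The cover lies home on the pump (within 4 mm and 0.07 rad of its seat, toe under the bracket, flat within 2 mm), both spring pins are pushed down by at least 4 of their 6 mm, the button is still unlocked (within 0.3 rad of the slot), and the gripper is holding the cover there with at least 3 N (x of cover in the frame of seat between -0.004 and 0.004 m and y of cover in the frame of seat between -0.004 and 0.004 m and angle between the x axis of cover and the x axis of pump, either way round below 0.07 rad and distance between cover_toe and lip below 0.012 m and z of cover in the frame of seat between -0.003 and 0.002 m and angle between cover's own z axis and vertical below 0.03 rad and value of joint each of pin_left, pin_right above 0.004 m and value of joint button between -0.3 and 0.3 rad and contact force between the fingers and cover above 3 N and linear speed of cover below 0.02 m/s); the arm keeps its last pose, push and grip.
It fails at once if a bystander is pushed away or knocked over (moved more than 3 cm) (distance of any of old_filter, vial, marker, screwdriver, pen, notepad from where it was at the start of the episode above 0.03 m).
It fails at once if the cover is forced down with more than 60 N (contact force between cover and pump above 60 N).
It also fails if it takes over 58 s, if anything falls off the work surface, if the arm or the gripper's body presses on something with over 40 N, if the wrist force passes 120 N, or if a joint passes its speed limit or range.

## Working session

There is one attempt and no reset: what is moved stays moved. The work goes in short steps, Python scripts to look and compute and a tool call to move; the robot and the scene stay as the last step left them, time stands still between calls to the robot, and variables do not carry over. Pictures are saved under pics/ and viewed, on a budget of 10 in all, crops included, one or two more only if the job needs it, and the job is handed in when it is done.

Besides the shell and the picture viewer there is one more tool, called by a JSON object that holds its "api" and its "payload". arm_command: Moves the arm, as the interface text tells. Its arguments: {"type":"object","properties":{"series":{"type":"array","items":{"type":"array","items":{"type":"number"}}}},"required":["series"]}

```bash
ls; mkdir -p pics; python3 - <<'E'
from bench import sensors, eyes
import cv2
o=sensors.get_obs(); print(o)
for n in("scene","top"):
    cv2.imwrite(f"pics/{n}0.png",eyes.snapshot(n)); c=eyes.get_calibration(n); print(n,c)
E
```

```text
pics
{'time': 0.0, 'joint_positions': array([-1.24208004e+00,  8.78886982e-02,  1.37225194e+00,  1.50961338e-05,
        1.68362664e+00, -1.03126000e-01]), 'qvel': array([ 0.00098175,  0.00079016,  0.00019318,  0.00076703, -0.00186917,
        0.00113484]), 'joint_torque': array([-1.46758972e-03, -3.40186286e+01, -3.02426112e+01,  7.17067136e-02,
        3.30281421e-02, -1.69316968e-04]), 'tool_pos': array([ 0.2300041 , -0.49897683,  0.20434162]), 'ee_rot': array([-3.13943112e+00, -2.38787299e-04,  4.31843716e-01]), 'wrist_force': array([ 0.7571574 ,  0.05236185, -0.07318407]), 'wrist_torque': array([ 0.03424552, -0.06676618,  0.0161931 ]), 'width': 0.09389508093383234}
scene {'mtx': array([[530.2482369 ,   0.        , 312.4191555 ],
       [  0.        , 530.2482369 , 233.57735952],
       [  0.        ,   0.        ,   1.        ]]), 'R': array([[-0.77647914, -0.62985864,  0.01892733],
       [-0.4860304 ,  0.57951217, -0.65417131],
       [ 0.40106683, -0.51714963, -0.75610956]]), 't': array([0.32963912, 0.32856685, 1.03004279])}
top {'mtx': array([[496.37933718,   0.        , 323.9937749 ],
       [  0.        , 496.37933718, 235.90911436],
       [  0.        ,   0.        ,   1.        ]]), 'R': array([[-4.34644390e-02, -9.99054952e-01, -2.11234197e-04],
       [-9.71520400e-01,  4.23158283e-02, -2.33146913e-01],
       [ 2.32935517e-01, -9.92838145e-03, -9.72441501e-01]]), 't': array([-0.04216922,  0.52360163,  1.25054577])}
```

View pics/top0.png

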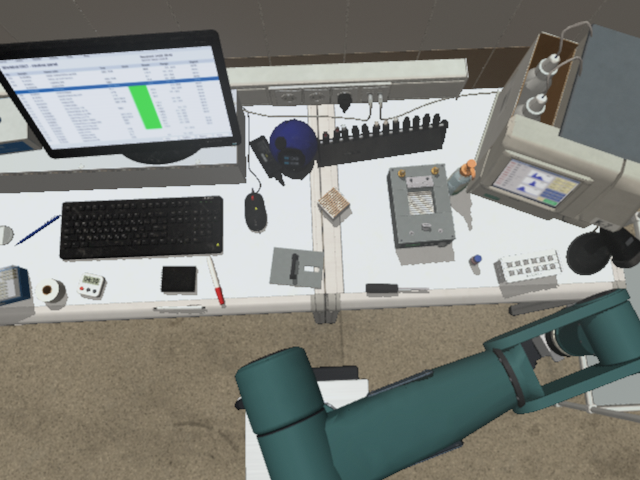

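View pics/scene0.png

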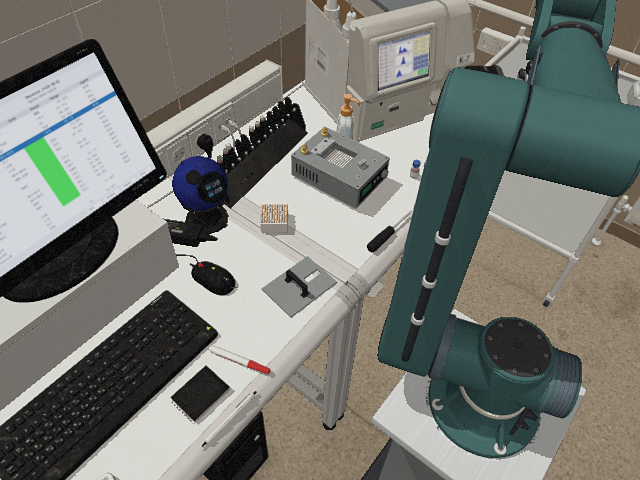

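Top view: the cover is at about (298,267) with its slot to the right (310,269). The pump is at (421,206), the old filter at (334,204) and the vial at (475,260). Next I'll enlarge the two that matter.

```bash
python3 - <<'E'
import cv2,numpy as np
t=cv2.imread("pics/top0.png"); s=cv2.imread("pics/scene0.png")
a=cv2.resize(t[155:255,380:465],None,fx=4.7,fy=4.7,interpolation=cv2.INTER_CUBIC)
b=cv2.resize(t[240:295,262:332],None,fx=5,fy=5,interpolation=cv2.INTER_CUBIC)
c=cv2.resize(s[120:210,285:395],None,fx=3.5,fy=3.5,interpolation=cv2.INTER_CUBIC)
H=np.zeros((600,800,3),np.uint8)
H[:a.shape[0],:a.shape[1]]=a; H[:b.shape[0],400:400+b.shape[1]]=b; c=c[:, :395]; H[280:280+c.shape[0],402:402+c.shape[1]]=c
cv2.imwrite("pics/z1.png",H)
E
```

```text
(no output)
```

View pics/z1.png

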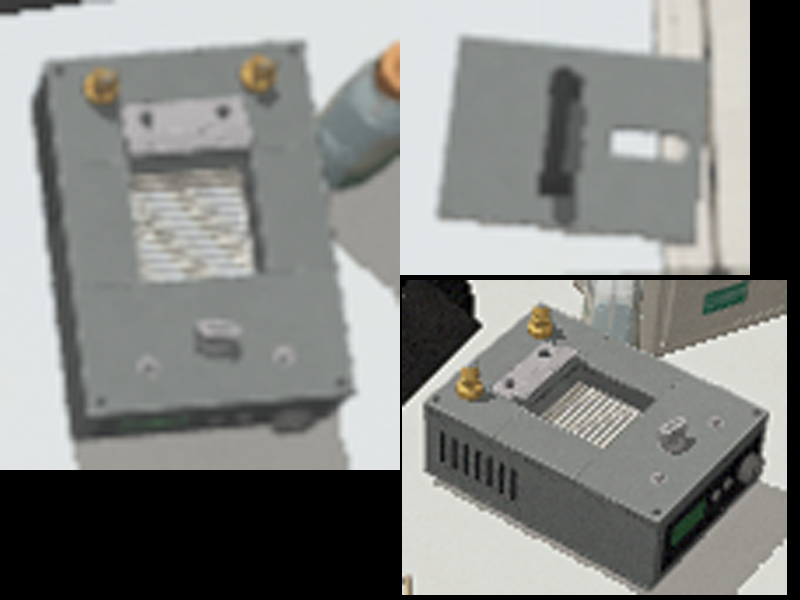

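Zoomed: the pump's top corners are clear. The button lies across, tilted slightly, with its ends near (197,322) and (240,330) in the zoom. The cover's slot end points to image right (-y). Next I'll measure the poses.

```bash
cat >h.py <<'E'
import cv2,numpy as np
from bench import sensors,eyes
from scipy.optimize import least_squares
C={n:eyes.get_calibration(n) for n in("scene","top")}
def proj(n,X):
    c=C[n]; p=(np.atleast_2d(X)@c["R"].T+c["t"])@c["mtx"].T; return p[:,:2]/p[:,2:]
def ray(n,uv,z):
    c=C[n]; uv=np.atleast_2d(uv).astype(float)
    d=np.c_[uv,np.ones(len(uv))]@np.linalg.inv(c["mtx"]).T@c["R"]; o=-c["R"].T@c["t"]
    return (o+d*((z-o[2])/d[:,2])[:,None])[:,:2]
def pose(P,L): # 2D rigid fit L->P
    f=lambda q:(np.c_[np.cos(q[2])*L[:,0]-np.sin(q[2])*L[:,1],np.sin(q[2])*L[:,0]+np.cos(q[2])*L[:,1]]+q[:2]-P).ravel()
    r=least_squares(f,[*P.mean(0),pose.y0]); return r.x,f(r.x).reshape(-1,2)*1e3
pose.y0=0
E
python3 - <<'E'
from h import *
np.set_printoptions(precision=4,suppress=True)
L=np.array([[-.105,.075],[-.105,-.075],[.105,.075],[.105,-.075]])
zt=np.array([[88,415],[355,392],[48,65],[303,42]])/4.7+[380,155]
zs=(np.array([[657,522],[768,410],[425,407],[540,305]])-[402,280])/3.5+[285,120]
for n,z in(("top",zt),("scene",zs)): print(n,*pose(ray(n,z-.4,.08),L))
bt=np.array([[197,322],[240,330],[218,326]])/4.7+[380-.4,155-.4]
print("button",ray("top",bt,.097),"pins",ray("top",np.array([[148,366],[284,354]])/4.7+[380-.4,155-.4],.086))
print("barbs",ray("top",np.array([[97,80],[260,68]])/4.7+[380-.4,155-.4],.1))
t=cv2.imread("pics/top0.png"); s=cv2.imread("pics/scene0.png")
for n,im,(x0,y0,x1,y1) in(("top",t,(262,240,332,295)),("scene",s,(255,250,345,325))):
    hsv=cv2.cvtColor(im,cv2.COLOR_BGR2GRAY)
    m=np.zeros_like(hsv); m[y0:y1,x0:x1]=(hsv[y0:y1,x0:x1]<160)*255
    m=cv2.morphologyEx(m,cv2.MORPH_OPEN,np.ones((3,3)))
    c=max(cv2.findContours(m,cv2.RETR_EXTERNAL,cv2.CHAIN_APPROX_NONE)[0],key=cv2.contourArea)[:,0]
    P=ray(n,c,.004); print(n,cv2.minAreaRect((P*1e3).astype(np.float32)),cv2.approxPolyDP(c,5,True)[:,0].tolist())
Lc=np.array([[.07,.05],[-.07,.05],[-.07,-.05],[.07,-.05]])
zc=(np.array([[460,36],[708,60],[693,243],[437,217]])-[400,0])/5+[262-.4,240-.4]
pose.y0=1.5
print(*pose(ray("top",zc,.004),np.array([[.07,-.05],[-.07,-.05],[-.07,.05],[.07,.05]])),*pose(ray("top",zc,.004),Lc))
E
```

```text
top [ 0.5965 -0.3275  0.0402] [[-1.3128  0.0658]
 [-1.8789 -1.0226]
 [ 2.4017  1.7022]
 [ 0.7901 -0.7454]]
scene [ 0.5964 -0.3232  0.0577] [[-3.6116  0.0184]
 [-1.4985 -0.0314]
 [ 3.2291 -0.2329]
 [ 1.881   0.2458]]
button [[ 0.5359 -0.3181]
 [ 0.5303 -0.3413]
 [ 0.5331 -0.3294]] pins [[ 0.5148 -0.2911]
 [ 0.5184 -0.3669]]
barbs [[ 0.6782 -0.2738]
 [ 0.6814 -0.3662]]
top ((449.4410400390625, 11.374008178710938), (140.7359161376953, 100.98722076416016), 81.68038177490234) [[274, 248], [270, 283], [320, 288], [321, 271], [303, 266], [323, 269], [323, 252]]
scene ((448.8930358886719, 14.97713851928711), (144.28396606445312, 105.17505645751953), 81.98998260498047) [[308, 257], [262, 288], [290, 317], [336, 283]]
[0.4508 0.0131 1.4307] [[-0.3634  1.2069]
 [-0.5162 -1.7552]
 [ 0.7186 -0.2149]
 [ 0.1609  0.7632]] [0.4508 0.0131 1.4165] [[ -98.2933   15.7249]
 [-100.4191   13.0553]
 [  98.6485  -14.7329]
 [ 100.0638  -14.0473]]
```

```bash
cat >>h.py <<'E'
from scipy.spatial.transform import Rotation as Ro
def go(x,y,z,yaw):
    o=sensors.get_obs(); R=Ro.from_euler("xyz",o["ee_rot"]); T=Ro.from_euler("xyz",[np.pi,0,yaw])
    print("t",round(o["time"],2),"pos",o["tool_pos"].round(4),"rot",o["ee_rot"].round(4),"F",o["wrist_force"].round(1),"w",round(o["width"],4),"q6",o["joint_positions"][[0,5]].round(2))
    print("shift cm",(R.inv().apply(np.array([x,y,z])-o["tool_pos"])*100).round(2),"rotvec",(R.inv()*T).as_rotvec().round(3))
E
python3 -c "
from h import *
go(.533,-.329,.2,1.334)"
```

```text
t 0.1 pos [ 0.23   -0.499   0.2044] rot [-3.1396e+00 -2.0000e-04  4.3180e-01] F [-0.2 -0.1  0.8] w 0.094 q6 [-1.24 -0.1 ]
shift cm [34.63 -2.76  0.46] rotvec [-0.002 -0.001 -0.902]
```

{"api": "arm_command", "payload": {"series": [[0.43,1.5,-0.1,0,0,0,0],[0.43,3.5,-0.3,0,0,0,0],[0.43,3.5,-0.3,0,0,0,0],[0.43,3.5,-0.3,0,0,0,0],[0.43,3.5,-0.3,0,0,0,0],[0.43,3.5,-0.3,0,0,0,0],[0.43,3.5,-0.3,0,0,0,0],[0.43,3.5,-0.3,0,0,0,0],[0.43,3.5,-0.3,0,0,0,0],[0.43,3.5,0,0,0,0,0],[0.43,1.5,0,0,0,0,0],[0.43,0,0,0,0,0,-0.1],[0.43,0,0,0,0,0,-0.13],[0.43,0,0,0,0,0,-0.13],[0.43,0,0,0,0,0,-0.13],[0.43,0,0,0,0,0,-0.13],[0.43,0,0,0,0,0,-0.13],[0.43,0,0,0,0,0,-0.1],[0.43,0,0,0,0,0,-0.05],[0.43,0,0,0,0,0,0]]}}

```text
time: 2.1
tool_pos: [0.5327, -0.3324, 0.2053]
ee_rot: [-3.141, 0.0, 1.331]
wrist_force: [1.0, 0.3, -0.7]
width: 0.0404
```

```bash
python3 -c "
from h import *
go(.533,-.329,.12,1.334)"
```

```text
t 2.1 pos [ 0.5327 -0.3324  0.2053] rot [-3.1409  0.      1.3312] F [ 1.   0.3 -0.7] w 0.0404 q6 [-0.65 -0.41]
shift cm [ 0.34 -0.04  8.53] rotvec [-0.001  0.    -0.003]
```

{"api": "arm_command", "payload": {"series": [[0.43,0.34,0,2.5,0,0,0],[0.43,0,0,4,0,0,0],[0.43,0,0,2,0,0,0],[0.43,0,0,0,0,0,0],[0.43,0,0,0,0,0,0]]}}

```text
time: 2.6
tool_pos: [0.5338, -0.3292, 0.1208]
ee_rot: [-3.141, 0.0, 1.331]
wrist_force: [0.7, 0.7, -0.0]
width: 0.0406
```

```bash
python3 -c "
from h import *
go(.533,-.329,.083,1.334)
s=eyes.snapshot('scene'); t=eyes.snapshot('top')
a=cv2.resize(s[110:220,285:395],(600,600),interpolation=3)
b=cv2.resize(t[190:250,390:460],None,fx=2.8,fy=2.8)
a[:b.shape[0],:b.shape[1]]=b
cv2.imwrite('pics/b1.png',a)"
```

```text
t 2.6 pos [ 0.5338 -0.3292  0.1208] rot [-3.1414e+00  1.0000e-04  1.3310e+00] F [ 0.7  0.7 -0. ] w 0.0406 q6 [-0.64 -0.4 ]
shift cm [ 0.   -0.08  3.78] rotvec [-0.     0.    -0.003]
```

View pics/b1.png

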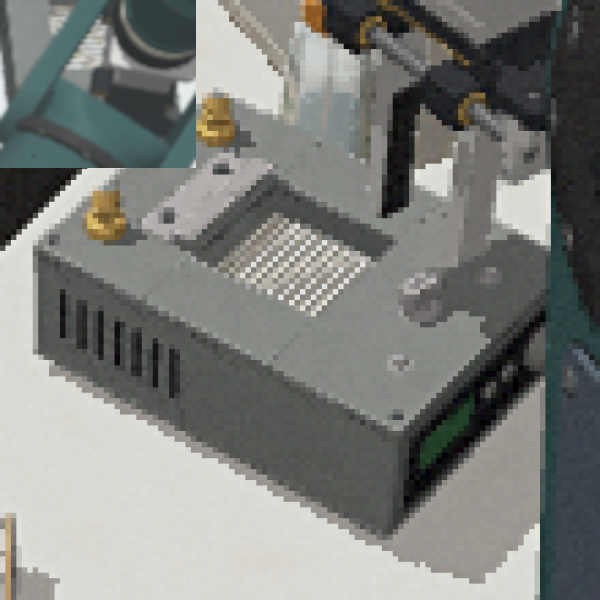

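The scene view shows the two fingers (pads near (395,200) and (470,250)) above and on either side of the button at (422,295). I'll descend and close.

{"api": "arm_command", "payload": {"series": [[0.43,0,-0.08,2,0,0,0],[0.43,0,0,1.7,0,0,0],[0.43,0,0,0,0,0,0],[0,0,0,0,0,0,0],[0,0,0,0,0,0,0],[0,0,0,0,0,0,0],[0,0,0,0,0,0,0],[0,0,0,0,0,0,0]]}}

```text
time: 3.5
tool_pos: [0.5302, -0.3285, 0.0846]
ee_rot: [-3.135, 0.0, 1.332]
wrist_force: [-8.2, 2.5, 6.0]
width: 0.0087
```

```bash
python3 -c "
from h import *
go(.533,-.329,.083,.048)"
```

```text
t 3.5 pos [ 0.5302 -0.3285  0.0846] rot [-3.1350e+00  3.0000e-04  1.3316e+00] F [-8.2  2.5  6. ] w 0.0087 q6 [-0.64 -0.4 ]
shift cm [0.02 0.29 0.16] rotvec [-0.005  0.004  1.284]
```

Gripped at 8.7 mm. The arm was pulled about 3 mm in -x, so the real button x is about 0.530. I'll relieve that and turn.

{"api": "arm_command", "payload": {"series": [[0,0,-0.3,0,0,0,0],[0,0,0,0,0,0,0],[0,0,0,0,0,0,0.1],[0,0,0,0,0,0,0.1],[0,0,0,0,0,0,0.1],[0,0,0,0,0,0,0.1],[0,0,0,0,0,0,0.1],[0,0,0,0,0,0,0.1],[0,0,0,0,0,0,0.1],[0,0,0,0,0,0,0.1],[0,0,0,0,0,0,0.1],[0,0,0,0,0,0,0.1],[0,0,0,0,0,0,0.1],[0,0,0,0,0,0,0.1],[0,0,0,0,0,0,0.08],[0,0,0,0,0,0,0],[0,0,0,0,0,0,0]]}}

```text
time: 5.2
tool_pos: [0.5289, -0.327, 0.0846]
ee_rot: [-3.139, 0.003, 0.052]
wrist_force: [-5.1, 4.0, 8.1]
width: 0.0084
```

```bash
python3 -c "
from h import *
go(.530,-.329,.083,.048)"
```

```text
t 5.2 pos [ 0.5289 -0.327   0.0846] rot [-3.1391e+00  2.6000e-03  5.1800e-02] F [-5.1  4.   8.1] w 0.0084 q6 [-0.64  0.87]
shift cm [0.1  0.21 0.16] rotvec [-0.002  0.003  0.004]
```

{"api": "arm_command", "payload": {"series": [[0,-0.15,-0.15,0,0,0,0],[0,0,0,0,0,0,0],[0.35,0,0,0,0,0,0],[0.35,0,0,0,0,0,0],[0.35,0,0,0,0,0,0],[0.35,0,0,-1,0,0,0],[0.35,0,0,-2,0,0,0],[0.35,0,0,-3,0,0,0],[0.35,0,0,-3,0,0,0],[0.35,0,0,-3,0,0,0],[0.35,0,0,0,0,0,0]]}}

```text
time: 6.3
tool_pos: [0.5308, -0.3284, 0.2103]
ee_rot: [3.134, -0.009, 0.052]
wrist_force: [0.3, 0.4, 1.4]
width: 0.033
```

```bash
python3 -c "
from h import *
go(.45,.0125,.2,2.997)
s=eyes.snapshot('scene'); cv2.imwrite('pics/s2.png',s)
a=cv2.resize(s[120:215,285:395],None,fx=6,fy=6,interpolation=2)
cv2.imwrite('pics/b2.png',a)"
```

```text
t 6.3 pos [ 0.5308 -0.3284  0.2103] rot [ 3.1341 -0.0089  0.0519] F [0.3 0.4 1.4] w 0.033 q6 [-0.64  0.87]
shift cm [ -6.31 -34.47   0.72] rotvec [ 0.014  0.01  -2.945]
```

View pics/b2.png

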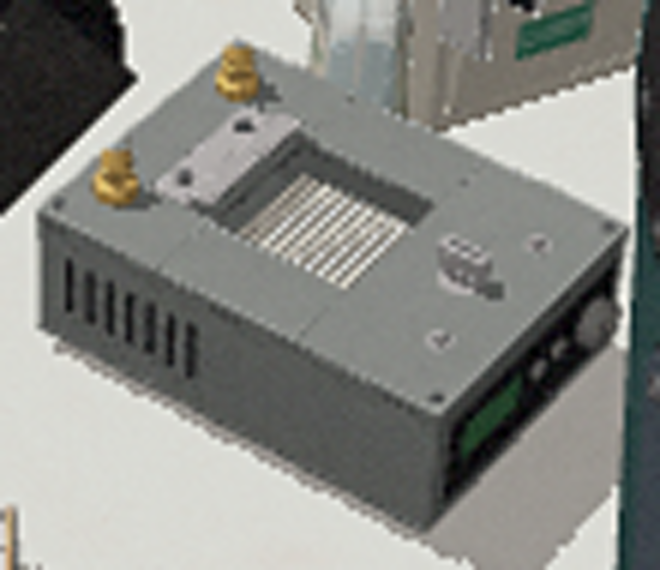

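The button now lies along the pump's long axis, ends about (445,238) to (488,262) in the crop. I'll refine the pump pose from this view, then plan the cover grasp with the handle's shadow-free top.

```bash
python3 - <<'E'
from h import *
np.set_printoptions(precision=4,suppress=True)
L=np.array([[-.105,.075],[-.105,-.075],[.105,.075],[.105,-.075]])
z=np.array([[437,411],[629,226],[39,213],[237,41]])/6+[285-.4,120-.4]
P=ray("scene",z,.08); print(*pose(P,L)); d=P[2:]-P[:2]; print("side yaw",np.arctan2(d[:,1],d[:,0]), "ends",np.arctan2((P[0]-P[1])[0],-(P[0]-P[1])[1]),np.arctan2((P[2]-P[3])[0],-(P[2]-P[3])[1]))
f=lambda u:ray("scene",np.array(u)/6+[285-.4,120-.4],.097)
b=f([[443,238],[490,258]]);print("btn",b,b.mean(0),np.arctan2(*(b[0]-b[1])[::-1]))
print("pins",ray("scene",np.array([[441,339],[540,243]])/6+[284.6,119.6],.086))
# handle bar: dark pixels, bar top z .038
for n,im,(x0,y0,x1,y1) in(("top",cv2.imread("pics/top0.png"),(262,240,332,295)),("scene",cv2.imread("pics/scene0.png"),(255,250,345,325))):
    g=cv2.cvtColor(im,cv2.COLOR_BGR2GRAY); m=np.zeros_like(g); m[y0:y1,x0:x1]=(g[y0:y1,x0:x1]<62)*255
    c=max(cv2.findContours(m,0,1)[0],key=cv2.contourArea)[:,0]; print(n,cv2.boundingRect(c)); r=cv2.minAreaRect((ray(n,c,.036)*1e3).astype(np.float32)); print(r)
E
```

```text
[ 0.597  -0.3242  0.0479] [[-3.6624  1.8918]
 [ 0.0143 -1.3057]
 [ 2.5056  0.02  ]
 [ 1.1424 -0.6061]]
side yaw [0.0585 0.0448] ends -3.1177167712914127 -3.084407318944988
btn [[ 0.5424 -0.3275]
 [ 0.5199 -0.33  ]] [ 0.5311 -0.3288] 0.11144193285167861
pins [[ 0.5127 -0.2865]
 [ 0.5155 -0.3626]]
top (290, 261, 6, 18)
((439.5193786621094, 22.32419204711914), (13.23109245300293, 45.70762634277344), 88.28910827636719)
scene (285, 270, 25, 28)
((443.8205871582031, 33.69338607788086), (26.14041519165039, 78.71453857421875), 81.4151611328125)
```

{"api": "arm_command", "payload": {"series": [[0.5,0,-2,0,0,0,-0.12],[0.5,0,-4,0,0,0,0],[0.5,0,-4,0,0,0,0],[0.5,0,-4,0,0,0,0],[0.5,0,-4,0,0,0,0],[0.5,0,-4,0,0,0,0],[0.5,0,-4,0,0,0,0],[0.5,0,-4,0,0,0,0],[0.5,-2,-2,0,0,0,-0.1],[0.5,-2,0,0,0,0,-0.14],[0.5,0,0,0,0,0,-0.14],[0.5,0,0,0,0,0,-0.14],[0.5,0,0,0,0,0,-0.14],[0.5,0,0,0,0,0,-0.14],[0.5,0,0,0,0,0,-0.14],[0.5,0,0,0,0,0,-0.14],[0.5,0,0,0,0,0,-0.14],[0.5,0,0,0,0,0,-0.14],[0.5,0,0,0,0,0,-0.14],[0.5,0,0,0,0,0,-0.14]]}}

```text
time: 8.35
tool_pos: [0.4364, -0.0199, 0.2015]
ee_rot: [-3.138, -0.001, 1.818]
wrist_force: [0.4, -0.2, 0.1]
width: 0.0469
```

```bash
python3 -c "
from h import *
go(.45,.02,.2,2.997)"
```

```text
t 8.35 pos [ 0.4364 -0.0199  0.2015] rot [-3.1385e+00 -1.4000e-03  1.8176e+00] F [ 0.4 -0.2  0.1] w 0.0469 q6 [-0.18 -0.42]
shift cm [3.53 2.29 0.14] rotvec [-0.002 -0.003 -1.179]
```

{"api": "arm_command", "payload": {"series": [[0.5,0,0,0,0,0,-0.14],[0.5,0,0,0,0,0,-0.14],[0.5,0,0,0,0,0,-0.14],[0.5,0,0,0,0,0,-0.14],[0.5,0,0,0,0,0,-0.14],[0.5,0,0,0,0,0,-0.14],[0.5,0,0,0,0,0,-0.14],[0.5,0,0,0,0,0,-0.14],[0.5,0,0,0,0,0,-0.06],[0.5,0,0,0,0,0,0],[0.5,0,0,0,0,0,0]]}}

```text
time: 9.45
tool_pos: [0.4367, -0.0199, 0.2022]
ee_rot: [-3.142, -0.002, 2.99]
wrist_force: [-0.5, 0.5, -0.2]
width: 0.0471
```

```bash
python3 -c "
from h import *
go(.4504,.0214,.07,2.999)"
```

```text
t 9.45 pos [ 0.4367 -0.0199  0.2022] rot [-3.1416e+00 -2.2000e-03  2.9905e+00] F [-0.5  0.5 -0.2] w 0.0471 q6 [-0.18 -1.6 ]
shift cm [-0.76  4.29 13.22] rotvec [-0.    -0.002 -0.009]
```

{"api": "arm_command", "payload": {"series": [[0.5,-0.4,2.2,1.2,0,0,-0.009],[0.5,-0.36,2.1,3,0,0,0],[0.5,0,0,4,0,0,0],[0.5,0,0,4,0,0,0],[0.5,0,0,1,0,0,0],[0.5,0,0,0,0,0,0],[0.5,0,0,0,0,0,0]]}}

```text
time: 10.15
tool_pos: [0.4523, 0.0212, 0.0732]
ee_rot: [3.141, 0.003, 3.0]
wrist_force: [0.0, 0.8, -0.8]
width: 0.0468
```

```bash
python3 -c "
from h import *
go(.4504,.0214,.013,2.999)
s=eyes.snapshot('scene');t=eyes.snapshot('top')
a=cv2.resize(s[215:325,250:350],None,fx=4,fy=4,interpolation=2)
b=cv2.resize(t[235:300,255:335],None,fx=5,fy=5,interpolation=2)
H=np.zeros((440,800,3),np.uint8);H[:,:400]=a;H[:325,400:]=b
cv2.imwrite('pics/c1.png',H)
print(proj('scene',[.4504,.0214,.07]),proj('top',[.4504,.0214,.07]))"
```

```text
t 10.15 pos [0.4523 0.0212 0.0732] rot [3.1415e+00 2.7000e-03 3.0002e+00] F [ 0.   0.8 -0.8] w 0.0468 q6 [-0.08 -1.51]
shift cm [ 0.2  -0.01  6.02] rotvec [0.    0.003 0.001]
[[297.51030187 268.84512619]] [[291.93208212 263.14033451]]
```

View pics/c1.png

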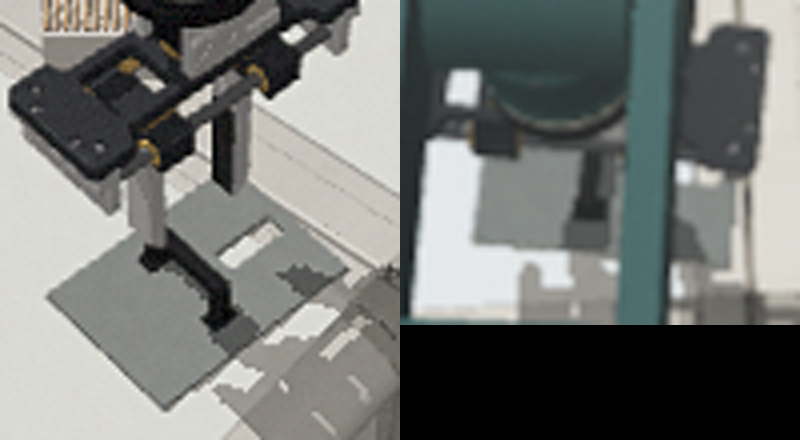

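The fingers sit on either side of the bar: midpoint about (190,213) in the crop, bar centre about (190,265), which matches the projection. I'll descend and grip.

{"api": "arm_command", "payload": {"series": [[0.5,0.15,0,2,0,0,0],[0.5,0,0,2.5,0,0,0],[0.5,0,0,1.3,0,0,0],[0.5,0,0,0,0,0,0],[0,0,0,0,0,0,0],[0,0,0,0,0,0,0],[0,0,0,0,0,0,0],[0,0,0,0,0,0,0],[0,0,0,0,0,0,0]]}}

```text
time: 11.15
tool_pos: [0.45, 0.022, 0.014]
ee_rot: [3.141, 0.001, 3.001]
wrist_force: [0.4, 2.5, 1.0]
width: 0.0102
```

```bash
python3 -c "
from h import *
go(.4504,.0214,.2,2.999)"
```

```text
t 11.15 pos [0.45  0.022 0.014] rot [3.1406e+00 1.1000e-03 3.0006e+00] F [0.4 2.5 1. ] w 0.0102 q6 [-0.08 -1.51]
shift cm [ -0.06  -0.03 -18.6 ] rotvec [0.001 0.001 0.002]
```

{"api": "arm_command", "payload": {"series": [[0,0,0,-1,0,0,0],[0,0,0,-2,0,0,0],[0,0,0,-3,0,0,0],[0,0,0,-3,0,0,0],[0,0,0,-3,0,0,0],[0,0,0,-3,0,0,0],[0,0,0,-2,0,0,0],[0,0,0,-1,0,0,0],[0,0,0,0,0,0,0.06],[0,0,0,0,0,0,0.12],[0,0,0,0,0,0,0.12],[0,0,0,0,0,0,0.12],[0,0,0,0,0,0,0.12],[0,0,0,0,0,0,0.12],[0,0,0,0,0,0,0.12],[0,0,0,0,0,0,0.12],[0,0,0,0,0,0,0.12],[0,0,0,0,0,0,0.12],[0,0,0,0,0,0,0.12],[0,0,0,0,0,0,0.12]]}}

```text
time: 13.15
tool_pos: [0.4488, 0.0216, 0.1924]
ee_rot: [-3.139, -0.0, 1.616]
wrist_force: [0.4, -0.1, -2.3]
width: 0.0097
```

```bash
python3 -c "
from h import *
go(.5733,-.3249,.2,1.618)
t=eyes.snapshot('top');cv2.imwrite('pics/t5.png',t)"
```

```text
t 13.15 pos [0.4488 0.0216 0.1924] rot [-3.139  -0.      1.6158] F [ 0.4 -0.1 -2.3] w 0.0097 q6 [-0.08 -0.12]
shift cm [-35.17  10.88  -0.79] rotvec [-0.003 -0.    -0.002]
```

Cover held (weight about 2.3 N). I'll move over the pump, stopping 11 mm short of home.

{"api": "arm_command", "payload": {"series": [[0,-1.2,0.5,-0.1,0,0,0],[0,-3,1,-0.2,0,0,0],[0,-4,1.2,0,0,0,0],[0,-4,1.2,0,0,0,0],[0,-4,1.2,0,0,0,0],[0,-4,1.2,0,0,0,0],[0,-4,1.2,0,0,0,0],[0,-4,1.2,0,0,0,0],[0,-3.5,1.2,0,0,0,0],[0,-2.5,0.8,0,0,0,0],[0,-1,0.2,0,0,0,0],[0,0,0,0,0,0,0],[0,0,0,0,0,0,0],[0,0,0,0,0,0,0]]}}

```text
time: 14.6
tool_pos: [0.5759, -0.3232, 0.1969]
ee_rot: [3.141, -0.0, 1.623]
wrist_force: [0.1, 0.3, -1.5]
width: 0.0098
```

```bash
python3 -c "
from h import *
go(.5733,-.3249,.115,1.618)"
```

```text
t 14.6 pos [ 0.5759 -0.3232  0.1969] rot [ 3.1415e+00 -3.0000e-04  1.6226e+00] F [ 0.1  0.3 -1.5] w 0.0098 q6 [-0.6  -0.65]
shift cm [-0.15 -0.27  8.19] rotvec [ 0.    -0.     0.005]
```

{"api": "arm_command", "payload": {"series": [[0,-0.15,-0.27,1.5,0,0,0.005],[0,0,0,3,0,0,0],[0,0,0,2.2,0,0,0],[0,0,0,1,0,0,0],[0,0,0,0,0,0,0],[0,0,0,0,0,0,0]]}}

```text
time: 15.2
tool_pos: [0.574, -0.3259, 0.121]
ee_rot: [3.14, 0.001, 1.617]
wrist_force: [0.4, -0.1, -2.1]
width: 0.0099
```

```bash
python3 -c "
from h import *
go(.5733,-.3249,.115,1.618)
s=eyes.snapshot('scene');t=eyes.snapshot('top');cv2.imwrite('pics/s6.png',s);cv2.imwrite('pics/t6.png',t)
a=cv2.resize(s[115:215,285:395],None,fx=5,fy=5,interpolation=2)
b=cv2.resize(t[150:250,385:465],None,fx=3,fy=3,interpolation=2)
H=np.zeros((500,800,3),np.uint8);H[:,:550]=a;H[:300,550:790]=b
cv2.imwrite('pics/d1.png',H)"
```

```text
t 15.2 pos [ 0.574  -0.3259  0.121 ] rot [3.1400e+00 1.2000e-03 1.6167e+00] F [ 0.4 -0.1 -2.1] w 0.0099 q6 [-0.6  -0.65]
shift cm [ 0.11 -0.06  0.6 ] rotvec [ 0.002  0.001 -0.001]
```

View pics/d1.png

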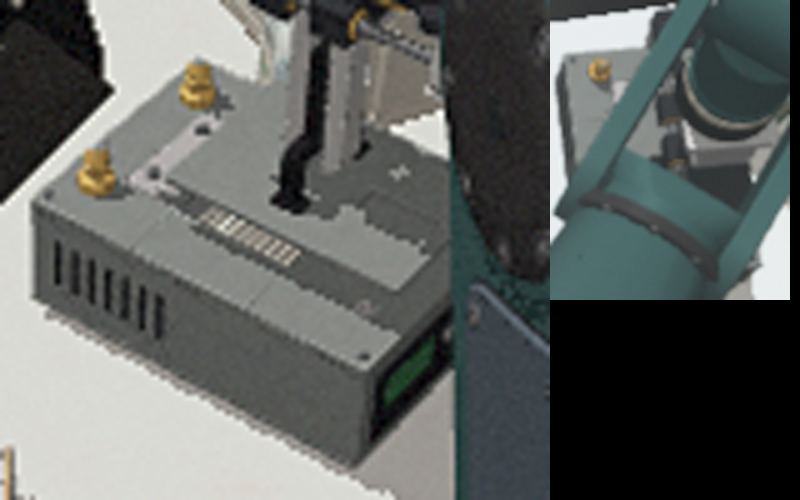

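The cover hovers over the pump, its left edge running (172,188) to (400,290) in the crop. I'll compare it with the projections.

```bash
python3 - <<'E'
from h import *
np.set_printoptions(precision=3,suppress=True)
z=lambda X:((proj("scene",X)-[285,115])*5+2).round(0).tolist()
o=sensors.get_obs()["tool_pos"]; yaw=1.617-np.pi/2; R=np.array([[np.cos(yaw),-np.sin(yaw)],[np.sin(yaw),np.cos(yaw)]])
c=o[:2]-R@[.008,0]
W=lambda l,h:np.r_[c+R@np.array(l),h]
h=o[2]-.014+.004
print("toeL,frontL,toeR,frontR",z([W(l,h) for l in([.07,.05],[-.07,.05],[.07,-.05],[-.07,-.05])]))
print("slot",z([W([-.04+a,b],h) for a in(-.0205,.0205) for b in(.007,-.007)]))
print("button",z([[.5305,-.327,.097]]),"handle",z([W([.008,.032],h+.034),W([.008,-.032],h+.034)]), "pins",z([[.513,-.2865,.086],[.516,-.3625,.086]]))
# measured left edge -> world at z=h
P=ray("scene",(np.array([[172,188],[400,290]])-2)/5+[285,115],h);print(P,(P-c)@R)
E
```

```text
toeL,frontL,toeR,frontR [[163.0, 177.0], [395.0, 292.0], [274.0, 79.0], [502.0, 185.0]]
slot [[426.0, 237.0], [441.0, 222.0], [357.0, 204.0], [372.0, 189.0]]
button [[388.0, 234.0]] handle [[288.0, 155.0], [359.0, 90.0]] pins [[367.0, 307.0], [449.0, 227.0]]
[[ 0.625 -0.27 ]
 [ 0.493 -0.283]] [[ 0.061  0.054]
 [-0.071  0.047]]
```

```bash
python3 - <<'E'
import cv2,numpy as np
s=cv2.imread("pics/s6.png")[140:185,335:385]
s=cv2.convertScaleAbs(s,alpha=1.8,beta=-60)
cv2.imwrite("pics/d2.png",cv2.resize(s,None,fx=12,fy=12,interpolation=2))
E
```

```text
(no output)
```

View pics/d2.png

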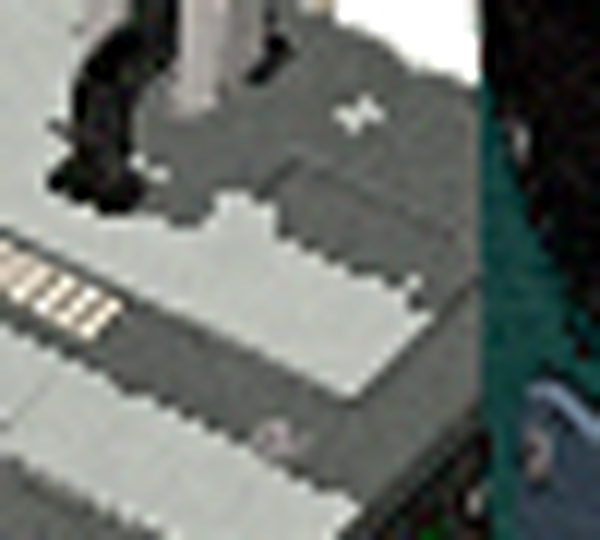

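The slot corners at (295,155) and (265,195) agree with the gripper-based prediction within about 1 mm, so the cover sits in the grasp as assumed. I'll lower it gently over the button.

{"api": "arm_command", "payload": {"series": [[0,0.08,-0.15,0.3,0,0,0],[0,0,0,0.4,0,0,0],[0,0,0,0.4,0,0,0],[0,0,0,0.4,0,0,0],[0,0,0,0.3,0,0,0],[0,0,0,0.2,0,0,0],[0,0,0,0,0,0,0],[0,0,0,0,0,0,0]]}}

```text
time: 16.1
tool_pos: [0.5719, -0.3254, 0.0998]
ee_rot: [3.142, 0.0, 1.616]
wrist_force: [-0.4, -0.1, -1.8]
width: 0.01
```

```bash
python3 -c "
from h import *
go(.5725,-.3252,.094,1.618)"
```

```text
t 16.1 pos [ 0.5719 -0.3254  0.0998] rot [3.1416e+00 2.0000e-04 1.6158e+00] F [-0.4 -0.1 -1.8] w 0.01 q6 [-0.6  -0.65]
shift cm [0.02 0.07 0.58] rotvec [ 0.     0.    -0.002]
```

There's no contact force with the plate below the button's top, so the button is in the slot. Pressing down onto the pins.

{"api": "arm_command", "payload": {"series": [[0,0,0,0.2,0,0,0],[0,0,0,0.2,0,0,0],[0,0,0,0.2,0,0,0],[0,0,0,0.1,0,0,0],[0,0,0,0,0,0,0],[0,0,0,0,0,0,0]]}}

```text
time: 16.7
tool_pos: [0.572, -0.3255, 0.0946]
ee_rot: [3.14, 0.001, 1.616]
wrist_force: [-2.7, 1.7, 7.6]
width: 0.0096
```

```bash
python3 -c "
from h import *
go(.5845,-.3246,.094,1.618)"
```

```text
t 16.7 pos [ 0.572  -0.3255  0.0946] rot [3.1403e+00 1.1000e-03 1.6158e+00] F [-2.7  1.7  7.6] w 0.0096 q6 [-0.6  -0.65]
shift cm [0.04 1.25 0.07] rotvec [ 0.001  0.001 -0.002]
```

{"api": "arm_command", "payload": {"series": [[0,0,0,0.1,0,0,0],[0,0,0.2,0,0,0,0],[0,0,0.2,0,0,0,0],[0,0,0.2,0,0,0,0],[0,0,0.2,0,0,0,0],[0,0,0.2,0,0,0,0],[0,0,0.2,0,0,0,0],[0,0,0,0,0,0,0],[0,0,0,0,0,0,0]]}}

```text
time: 17.6
tool_pos: [0.5828, -0.3264, 0.0946]
ee_rot: [-3.141, 0.004, 1.615]
wrist_force: [-6.1, -0.2, 10.5]
width: 0.0096
```

```bash
python3 -c "
from h import *
go(.5845,-.3246,.094,1.618)"
```

```text
t 17.6 pos [ 0.5828 -0.3264  0.0946] rot [-3.1408  0.0035  1.6149] F [-6.1 -0.2 10.5] w 0.0096 q6 [-0.59 -0.64]
shift cm [0.18 0.18 0.06] rotvec [-0.001  0.004 -0.003]
```

{"api": "arm_command", "payload": {"series": [[0,0.06,0.1,0,0,0,0],[0,0.06,0.1,0,0,0,0],[0,0,0,0,0,0,0],[0,0,0,0,0,0,0]]}}

```text
time: 18.0
tool_pos: [0.5848, -0.3259, 0.0946]
ee_rot: [-3.141, 0.005, 1.615]
wrist_force: [-5.8, -1.8, 9.0]
width: 0.0096
```

```bash
python3 -c "
from h import *
go(.5845,-.3246,.094,1.618)"
```

```text
t 18.0 pos [ 0.5848 -0.3259  0.0946] rot [-3.1412  0.005   1.6147] F [-5.8 -1.8  9. ] w 0.0096 q6 [-0.59 -0.63]
shift cm [ 0.13 -0.03  0.06] rotvec [-0.     0.005 -0.003]
```

{"api": "arm_command", "payload": {"series": [[0,0.06,0.1,0,0,0,0],[0,0,0.1,0,0,0,0],[0,0,0,0,0,0,0],[0,0,0,0,0,0,0]]}}

```text
time: 18.4
tool_pos: [0.5858, -0.3256, 0.0948]
ee_rot: [-3.139, 0.005, 1.614]
wrist_force: [-8.6, -1.2, 10.3]
width: 0.0096
```

```bash
python3 -c "
from h import *
go(.5845,-.3246,.094,1.618)
s=eyes.snapshot('scene');cv2.imwrite('pics/s7.png',s)
a=cv2.resize(s[115:215,285:395],None,fx=6,fy=6,interpolation=2)
cv2.imwrite('pics/e1.png',a)"
```

```text
t 18.4 pos [ 0.5858 -0.3256  0.0948] rot [-3.1391  0.0052  1.6142] F [-8.6 -1.2 10.3] w 0.0096 q6 [-0.59 -0.63]
shift cm [ 0.1  -0.13  0.08] rotvec [-0.002  0.005 -0.004]
```

View pics/e1.png

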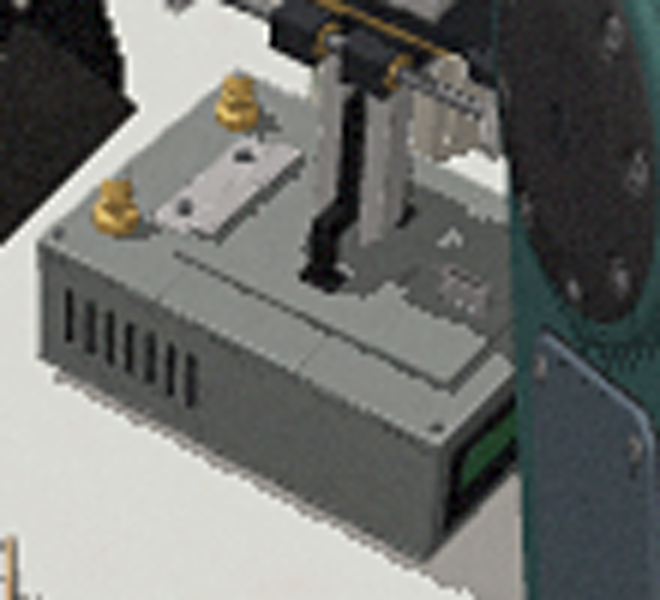

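The cover lies flat, the button stands in its slot at (465,285) and the toe runs under the bracket at (190,225). I'll check this numerically relative to the pump in the same picture.

```bash
python3 - <<'E'
from h import *
np.set_printoptions(precision=4,suppress=True)
f=lambda u,z:ray("scene",np.array(u)/6+[285-.4,115-.4],z)
y=.047; R=np.array([[np.cos(y),-np.sin(y)],[np.sin(y),np.cos(y)]])
L=np.array([[-.105,.075],[.105,.075],[.105,-.075]])
P=f([[437,441],[39,243],[237,71]],.08)   # pump corners
O=(P-(L@R.T)).mean(0); print("pump O",O,(P-O)@R)
print("cover FL corner, left edge pt",(f([[447,387],[173,253]],.084)-O)@R,"expected (-.09,.05)")
print("btn",(f([[465,282]],.097)-O)@R)
o=sensors.get_obs()["tool_pos"][:2]
print("grip in pump (cam, robot)",(o-O)@R,(o-np.array([.5963,-.3239]))@R,"expected -.012,0")
E
```

```text
pump O [ 0.597  -0.3246] [[-0.1015  0.0733]
 [ 0.1025  0.0756]
 [ 0.104  -0.0738]]
cover FL corner, left edge pt [[-0.0893  0.0476]
 [ 0.05    0.0493]] expected (-.09,.05)
btn [[-0.0669  0.0014]]
grip in pump (cam, robot) [-0.0112 -0.0004] [-0.0106 -0.0012] expected -.012,0
```

Within about 1 mm of home and at the web. I'll ease the forward push and press to about 15 N.

{"api": "arm_command", "payload": {"series": [[0,0,-0.05,0.1,0,0,0],[0,0,0,0.1,0,0,0],[0,0,0,0.05,0,0,0],[0,0,0,0,0,0,0],[0,0,0,0,0,0,0],[0,0,0,0,0,0,0],[0,0,0,0,0,0,0],[0,0,0,0,0,0,0]]}}

```text
time: 19.25
tool_pos: [0.5855, -0.3256, 0.0942]
ee_rot: [-3.14, 0.006, 1.614]
wrist_force: [-10.2, -0.5, 15.7]
width: 0.0102
```

```bash
python3 -c "
from h import *
go(.5845,-.3246,.094,1.618)"
```

```text
t 19.25 pos [ 0.5855 -0.3256  0.0942] rot [-3.1405  0.0059  1.6142] F [-10.2  -0.5  15.7] w 0.0102 q6 [-0.59 -0.63]
shift cm [ 0.1  -0.1   0.02] rotvec [-0.001  0.006 -0.004]
```

{"api": "arm_command", "payload": {"series": [[0,0,-0.08,0.1,0,0,0],[0,0,0,0.1,0,0,0],[0,0,0,0,0,0,0],[0,0,0,0,0,0,0],[0,0,0,0,0,0,0],[0,0,0,0,0,0,0],[0,0,0,0,0,0,0],[0,0,0,0,0,0,0]]}}

```text
time: 20.05
tool_pos: [0.5855, -0.3256, 0.094]
ee_rot: [3.14, 0.007, 1.614]
wrist_force: [-10.7, -0.3, 19.5]
width: 0.0092
```

```bash
python3 -c "
from h import *
go(.5845,-.3246,.094,1.618)
a=eyes.snapshot('scene')
for b in ('pics/s2.png',):
    d=cv2.absdiff(a,cv2.imread('pics/scene0.png')).max(2)>60
    for n,(x0,y0,x1,y1) in dict(filter=(255,200,295,240),pens_pad=(160,340,280,440),vial=(408,155,424,182)).items(): print(n,d[y0:y1,x0:x1].sum())
cv2.imwrite('pics/s8.png',a)
cv2.imwrite('pics/f1.png',cv2.resize(a[110:270,255:430],None,fx=3.5,fy=3.5,interpolation=2))"
```

```text
t 20.05 pos [ 0.5855 -0.3256  0.094 ] rot [3.1404 0.0067 1.6145] F [-10.7  -0.3  19.5] w 0.0092 q6 [-0.59 -0.63]
shift cm [ 0.11 -0.09  0.  ] rotvec [ 0.001  0.007 -0.003]
filter 0
pens_pad 0
vial 371
```

View pics/f1.png

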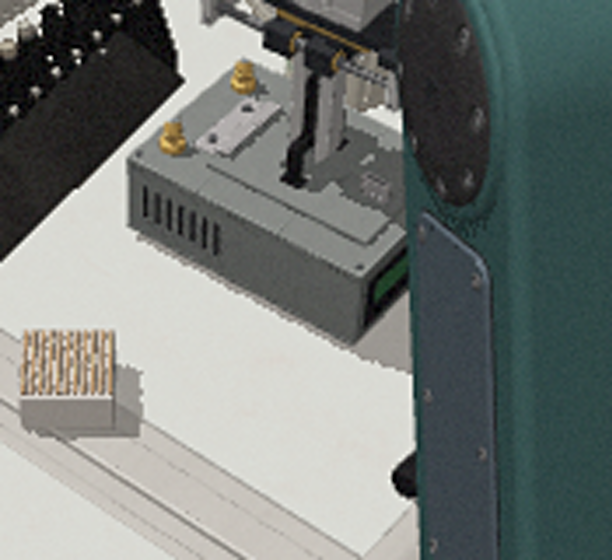

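The cover is flat, with the button at (375,185) through the slot. The filter is unmoved and the screwdriver handle is still where it was. The vial is only hidden by the arm, so the pixel difference there means nothing. The push is 19.5 N and steady, so I'm handing in.

```bash
python3 -c "
from bench import job
print(job.close_job())"
```

```text
the job is handed in; nothing more can be done
None
```

The cover is back on the pump and I handed the job in at about 20 s. The gripper is holding the cover flat with about 19.5 N down, and the button is left unlocked. No verdict came back.

**What I did:** I gripped the button and turned it about 1.28 rad into line with the slot. I then picked the cover up by its handle and lowered it over the button about 12 mm short of home. From there I slid it under the bracket until it met the web, and pressed it down.

**Last checks:**
- **Position:** before the final press, the cover was about 1 mm past home in x (the web's stop) and about 1 mm off sideways. In that picture its front-left corner was 2.4 mm off sideways, against the 4 mm limit. The arm moved less than 1 mm after that.
- **Angle:** the tool's tilt was about 0.007 rad and its yaw was within about 0.005 rad of the pump's.
- **Button:** it stood through the slot, in line with it. The camera put it about 0.06 rad off, and the gripper turn within 0.01 rad.
- **Bystanders:** the filter, pens and notepad showed no change in the pictures.

**Not confirmed:**
- **Pin travel:** I judged this only from height and force.
- **Forward push:** about 10 N against the web remained after I tried to ease it.
- **Vial and screwdriver:** the arm hid the vial and most of the screwdriver in the last picture. The arm's path stayed well above the vial, and the visible end of the screwdriver had not moved.

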